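Load a bar blank into the V-block against its end stop

TASK

Take the bar that is both thick and long from the wooden rack, lay it (do not drop it) in the V-groove of the steel fixture a few centimetres short of the end stop's screw, and let go. Then push it slowly along the groove until the screw's little sprung tip is pressed in and the bar bears on the solid end of the screw: press just firmly enough to feel it, never hard, and leave the bar there with the tip still pressed in. Leave the other two bars in their rack.

Things in the scene. Friction and masses are not known exactly. Their poses are not given: they have to be found in the camera images.
- bar_center (a point): centre of the bar to load: bare aluminium round bar, 42 mm diameter, 130 mm long, about 0.5 kg (varies), lying in one of the three V-troughs of the wooden rack (which one varies). Its x axis runs along the bar; y and z turn as the bar rolls. In the rack the bar's centre is 46 mm above the table, 15 mm above the trough's lips, which are 27 mm out from the bar's axis on each side.
- short_bar_center (a point): centre of the short bar, not to be used: same metal and diameter (42 mm) but only 75 mm long; x along the bar. In the rack.
- thin_bar_center (a point): centre of the thin bar, not to be used: same metal, 130 mm long but only 24 mm in diameter; x along the bar. In the rack. The three troughs are parallel, 105 mm apart.
- groove_mid (a point): middle of the V-groove at the height of the seated thick bar's axis: 46 mm above the table, 15.5 above the fixture's top (64 mm wide); x along the groove towards the stop, z up. Fixed steel, groove 280 mm long (140 each way), 120 degree V, 30 mm wide at the top. The bar drags in it with about 1 to 4 N, varying by start.
- stop: fixed block across the groove: 30 mm along it, 64 wide, top at 67 mm, knob to 83. Origin: middle of its underside, 31 mm up; x as the groove's. From its face (15 mm from the origin towards -x) a rigid 18 mm screw on the bar's axis stands out 4 to 28 mm, setting unmeasured; a 7 mm sprung tip (under 1.5 N) stands 3 mm further. Bar on screw: 3 N or more beyond the drag for a moment; over 15 N is too hard.
Mind the look-alikes: they are no part of the job. Leave any blue or orange look-alike of the part that bears bar_center alone.

How it is judged (in metres and radians):
On the way, in this order (a step that is already met when the one before it is completed fails the run):
1. the thick long bar lies in the groove, let go, its end at least 8 mm short of the stop's tip, however far that is set out (y of bar_center in the frame of groove_mid between -0.004 and 0.004 m and z of bar_center in the frame of groove_mid between -0.004 and 0.004 m and angle between the x axis of bar_center and the x axis of groove_mid, either way round below 0.04 rad and x of bar_center in the frame of stop below -0.119 m and x of bar_center in the frame of groove_mid above -0.13 m and contact force between the fingers and bar below 0.05 N), for 0.2 s.
2. the bar is pressed on the stop with at least 3 N for 0.15 s (y of bar_center in the frame of groove_mid between -0.004 and 0.004 m and z of bar_center in the frame of groove_mid between -0.004 and 0.004 m and angle between the x axis of bar_center and the x axis of groove_mid, either way round below 0.04 rad and contact force between bar and stop above 3 N), for 0.15 s.
At the end, for the whole second after the job is handed in: The thick long bar lies at rest in the groove (within 4 mm of its seated axis and 0.04 rad of the groove's direction), still pressing in the stop's sprung tip (over 0.1 N, so within 3 mm of the screw's solid end) (y of bar_center in the frame of groove_mid between -0.004 and 0.004 m and z of bar_center in the frame of groove_mid between -0.004 and 0.004 m and angle between the x axis of bar_center and the x axis of groove_mid, either way round below 0.04 rad and contact force between bar and stop above 0.1 N and x of bar_center in the frame of stop above -0.113 m and linear speed of bar below 0.01 m/s); the robot touches nothing.
It fails at once if the bar presses or strikes the stop with more than 15 N (contact force between bar and stop above 15 N).
It fails at once if the bar is dropped or knocked: it moves faster than 0.35 m/s while not in the fingers (linear speed of bar above 0.35 m/s and contact force between the fingers and bar below 0.05 N).
It fails at once if one of the other two bars is moved more than 30 mm (distance of any of short_bar_center, thin_bar_center from where it was at the start of the episode above 0.03 m).
It also fails if it takes over 64 s, if anything falls off the work surface, if the arm or the gripper's body presses on something with over 40 N, if the wrist force passes 120 N, or if a joint passes its speed limit or range.

ROBOT

A 6-joint arm with a two-finger parallel gripper is mounted at the origin on the work surface. World frame = base frame: x ahead of the robot, y to its left, z up, the work surface at z = 0. Lengths are in mm, angles in rad, forces in N, time in s.
With the tool pointing down it reaches from about 300 to 775 mm from the base axis. Payload 14.6 kg.
Tool frame: the origin (TCP) lies at the very end of the fingers, on their centre line; the grasp point (between the pads) lies 19 mm behind it; z points along the fingers, y is the direction in which the jaws open and shut (so a half turn about z gives the same grasp; the last joint's range is limited). The gripper opens to 94 mm and grips with 3 to 60 N. Pads are 16 mm wide; open, the fingers measure 119 mm over their backs; the gripper's body (75 mm by 177 mm) begins 78 mm behind the grasp point.
Start: joints at [1.26, 0.3, 1.521, -0, 1.321, -0.067], TCP at [132.763, 533.726, 205.446] pointing down, gripper open.
Joint ranges: [-3.03, 3.03], [-0.79, 2.21], [0.23, 2.52], [-1.04, 4.18], [0, 3.07], [-2.55, 2.55]. Speed limits (rad/s): [2.22, 2.22, 2.57, 3.14, 3.14, 3.14].

INTERFACE

Orientations are given as a unit quaternion [w, x, y, z].
In Python, from plant import r, set_gripper, solve_ik, status, cams, order gives the robot as it stands. Calls block until the motion is done:
- r.reach(position, orientation): joint-space move of the TCP to a pose.
- r.move_straight(position, frame=None, v=150, force_limit=None): straight line of the TCP; frame=None keeps the orientation; v is the mean speed in mm/s. With force_limit (N) it stops when the force on the tool has changed by that much, and returns True; else False.
- r.move_joints(angles): joint-space move.
- set_gripper(opening, squeeze=None): finger opening in mm; squeeze is the grip in N (None keeps the last); returns when the fingers have stopped.
- r.wait(seconds).
- solve_ik(position, orientation): joint angles nearest the present ones, or None.
- status.get_state(): the state.
- cams.grab_frame(name): name is "scene" or "top"; returns the picture (420x560x3 uint8, red, green, blue); there is no depth.
- cams.camera_info(name): a dict with "fx", "fy", "cx", "cy" (pixels), "origin" and "attitude" of the camera in the world. Camera axes: x right, y up, looking along -z (the intrinsics and any distortion apply to the point x, -y, -z); pixel columns grow to the right and rows downward; lengths in mm; the calibration is good to about 2 mm. A picture is of the moment at which its call begins. camera_info takes no time and is no camera call.
A pose or a line that the arm cannot do raises r.PlanningError and nothing moves.
- order.finish_job(): hands the job in, once; it reports no verdict.
The state is a dict: "time": time; "q": joint angles; "dq": joint speeds; "tau": joint torques, N m; "eef_pos": TCP position; "orientation": TCP orientation; "force": force on the tool from outside, world axes, zero at the start; "wrist_torque": the same for the moment, N m; "grip_width": finger opening in mm.
Only numpy, scipy, OpenCV 4.12 (cv2) and the standard library are available. Lean on these libraries where they do the work, as an engineer would, in place of code of your own. Each camera call takes 0.05 s, during which the arm holds its last target.

## Working session

There is one attempt and no reset: what is moved stays moved. The work goes in short steps, each a Python script; the robot and the scene stay as the last script left them, time stands still between calls to the robot, and variables do not carry over. Pictures are saved under pics/ and viewed, and the job is handed in when it is done.

```bash
ls; mkdir -p pics; python3 - <<'E'
from plant import r,status,cams
import cv2
for n in("scene","top"):
    cv2.imwrite(f"pics/{n}0.png",cams.grab_frame(n)[:,:,::-1]); print(n,cams.camera_info(n))
print(status.get_state())
E
```

```text
pics
scene {'fx': 483.48961035323805, 'fy': 483.48961035323805, 'cx': 279.2927742777988, 'cy': 205.990201794992, 'origin': array([1009.58336422, -384.32549763,  687.57351308]), 'attitude': array([0.79960137, 0.34730449, 0.18679472, 0.45290725])}
top {'fx': 516.0867677220323, 'fy': 516.0867677220323, 'cx': 267.6700371677858, 'cy': 203.40012948730086, 'origin': array([ 362.76302691,  -38.4103223 , 1027.42830126]), 'attitude': array([-0.70419216, -0.03380866,  0.02797736,  0.70865199])}
{'time': 0.1, 'q': array([ 1.26041600e+00,  3.00433431e-01,  1.52147733e+00,  5.70804240e-06,
        1.32066958e+00, -6.65843665e-02]), 'dq': array([ 0.0009724 , -0.00088732, -0.00113641,  0.00165356,  0.00074638,
       -0.000675  ]), 'tau': array([ 2.51776808e-03, -5.32643509e+01, -3.53282475e+01,  7.10763247e-02,
        2.34010810e-02, -4.34881758e-05]), 'eef_pos': array([132.69201452, 533.53650158, 204.95087252]), 'orientation': array([-9.52462922e-05,  1.21597010e-01,  9.92579429e-01, -4.84578121e-04]), 'force': array([ 0.14060704, -0.51803882,  0.70809701]), 'wrist_torque': array([-0.01848414,  0.02986759,  0.03070434]), 'grip_width': 94.06619095977905}
```

View pics/scene0.png

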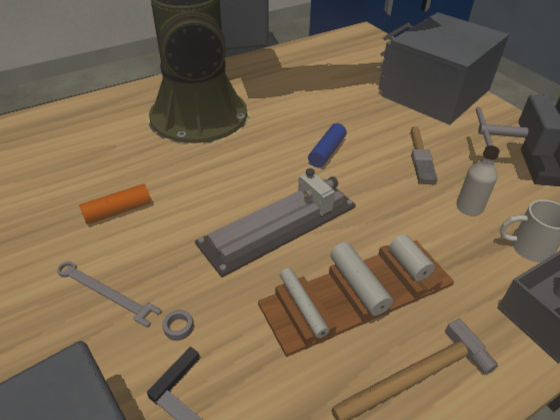

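View pics/top0.png

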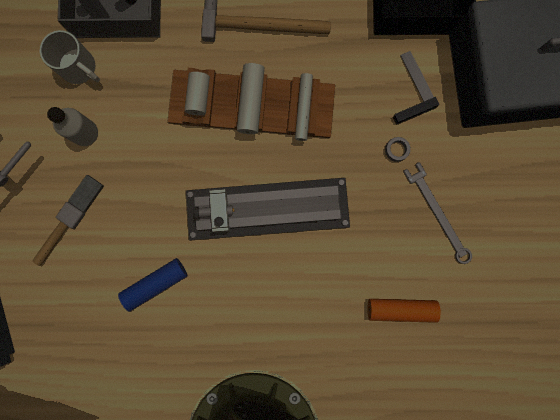

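The top view shows the rack at the upper middle: the short bar at about (197,94), the thick long bar at (251,98) and the thin bar at (304,106). The fixture spans (187..350, 178..240), with the stop at (219,210) on its left. The blue and orange cylinders are decoys. I'll enlarge both areas to get accurate pixels.

```bash
python3 - <<'E'
import cv2
a=cv2.imread("pics/top0.png")
cv2.imwrite("pics/z1.png",cv2.resize(a[55:150,160:345],None,fx=4,fy=4,interpolation=cv2.INTER_CUBIC))
cv2.imwrite("pics/z2.png",cv2.resize(a[170:250,180:360],None,fx=4,fy=4,interpolation=cv2.INTER_CUBIC))
a=cv2.imread("pics/scene0.png")
cv2.imwrite("pics/z3.png",cv2.resize(a[160:330,190:390],None,fx=3.5,fy=3.5,interpolation=cv2.INTER_CUBIC))
E
```

```text
(no output)
```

View pics/z1.png

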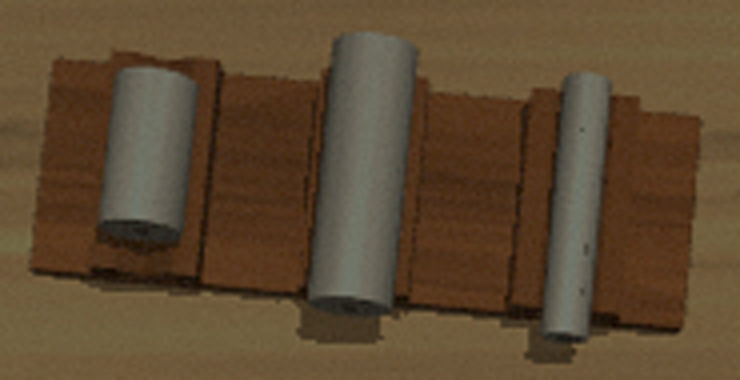

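View pics/z2.png

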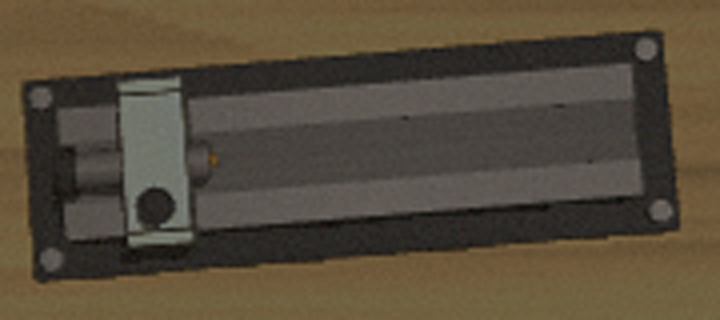

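View pics/z3.png

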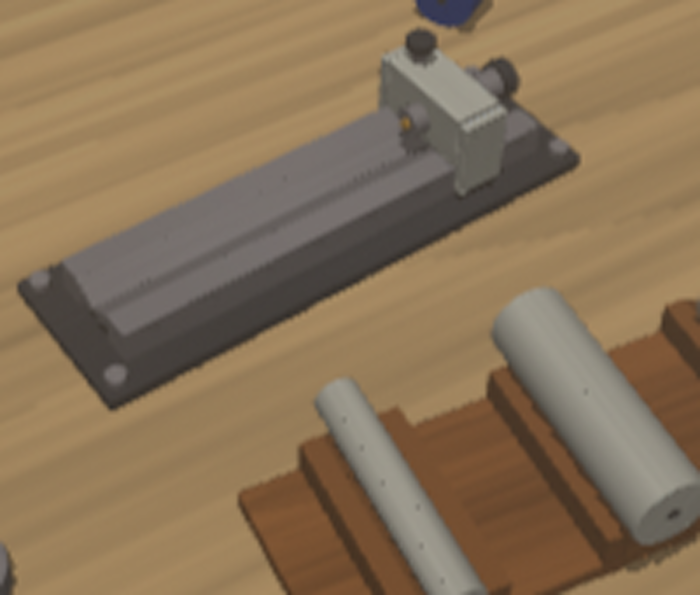

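```bash
cat > h.py <<'E'
import numpy as np,cv2
from scipy.spatial.transform import Rotation as R
from scipy.optimize import least_squares,minimize
from plant import cams
def cam(n):
    c=cams.camera_info(n);q=c["attitude"]
    return c,R.from_quat([q[1],q[2],q[3],q[0]]).as_matrix(),np.array(c["origin"])
C={n:cam(n) for n in("scene","top")}
def proj(n,P):
    c,M,o=C[n];p=(np.atleast_2d(P)-o)@M
    return np.c_[c["cx"]+c["fx"]*p[:,0]/-p[:,2],c["cy"]-c["fy"]*p[:,1]/-p[:,2]]
def back(n,uv,z):
    c,M,o=C[n];u,v=uv
    d=M@np.array([(u-c["cx"])/c["fx"],-(v-c["cy"])/c["fy"],-1]);return o+d*(z-o[2])/d[2]
def cyl(x,y,a,z=46,L=130,r=21):
    t=np.linspace(0,2*np.pi,60,endpoint=False);d=np.array([np.cos(a),np.sin(a),0]);s=np.array([-d[1],d[0],0]);k=np.array([0,0,1])
    c=np.array([x,y,z]);ring=r*(np.cos(t)[:,None]*s+np.sin(t)[:,None]*k)
    return np.r_[c+d*L/2+ring,c-d*L/2+ring]
def sil(n,p,**k):
    h=cv2.convexHull(proj(n,cyl(*p,**k)).astype(np.float32))
    m=np.zeros((420,560),np.uint8);cv2.fillPoly(m,[np.round(h*16).astype(np.int32)],255,cv2.LINE_AA,4);return m/255.
def barmask(im,seed,pad=70):
    hsv=cv2.cvtColor(im,cv2.COLOR_BGR2HSV);m=((hsv[...,1]<60)&(hsv[...,2]>70)).astype(np.uint8)
    m=cv2.morphologyEx(m,cv2.MORPH_OPEN,np.ones((3,3)));m=cv2.morphologyEx(m,cv2.MORPH_CLOSE,np.ones((3,3)))
    l=cv2.connectedComponents(m)[1];return (l==l[seed[1],seed[0]]).astype(float)
def fit(ns,masks,p0,**k):
    f=lambda p:sum(((sil(n,(p[0],p[1],p[2]/100),**k)-m)**2).sum() for n,m in zip(ns,masks))
    o=minimize(f,[p0[0],p0[1],p0[2]*100],method="Nelder-Mead",options=dict(initial_simplex=np.array([[p0[0],p0[1],p0[2]*100]]*4)+np.array([[0,0,0],[8,0,0],[0,8,0],[0,0,6]])))
    return o.x[:2],o.x[2]/100,o.fun
E
python3 - <<'E'
from h import *
t=cv2.imread("pics/top0.png");s=cv2.imread("pics/scene0.png")
mt=barmask(t,(251,98));ms=barmask(s,(360,278));print(mt.sum(),ms.sum())
p0=list(back("top",(251,98),46)[:2])+[0.1];print(p0)
print("thick top",fit(["top"],[mt],p0),"scene",fit(["scene"],[ms],p0),"both",fit(["top","scene"],[mt,ms],p0))
def z2(u,v):return (180+(u+.5)/4-.5,170+(v+.5)/4-.5)
print("fixture corners top cam");co=[back("top",z2(*q),30.5) for q in[(58,108),(630,63),(642,193),(68,240)]]
for c in co:print(c.round(1))
print([np.linalg.norm(co[i]-co[(i+1)%4]).round(1) for i in range(4)],np.mean(co,0))
def z3(u,v):return (190+(u+.5)/3.5-.5,160+(v+.5)/3.5-.5)
for q in[(64,266),(122,335),(535,128)]:print("scene",back("scene",z3(*q),30.5).round(1))
print("tip",back("top",z2(214,160),46), back("scene",z3(404,122),46))
E
```

```text
1264.0 1932.0
[np.float64(654.7254748170457), np.float64(0.6258380371674122), 0.1]
thick top (array([656.96341793,   1.81111234]), np.float64(-0.13279064336216273), np.float64(329.7337946943483)) scene (array([652.64477009,   2.44272297]), np.float64(-0.10566502978601497), np.float64(140.59594002306807)) both (array([652.60804674,   2.41464663]), np.float64(-0.10680112510519471), np.float64(469.9205690119185))
fixture corners top cam
[464.3 112.4  30.5]
[ 484.4 -165.6   30.5]
[ 421.1 -170.3   30.5]
[400.2 107.2  30.5]
[np.float64(278.8), np.float64(63.4), np.float64(278.2), np.float64(64.4)] [442.51490883 -29.06039717  30.5       ]
scene [ 425.9 -171.1   30.5]
scene [ 484.2 -166.2   30.5]
scene [464.8 109.2  30.5]
tip [437.31052792  35.42235676  46.        ] [436.08333631  36.46190963  46.        ]
```

```bash
python3 - <<'E'
from h import *
t=cv2.imread("pics/top0.png");s=cv2.imread("pics/scene0.png")
for n,im,seed in(("top",t,(251,98)),("scene",s,(360,278))):
    f=im.astype(float);sat=(f[...,2]-f[...,0])  # R-B : wood strongly positive
    print(n,sat[seed[1],seed[0]],im[seed[1],seed[0]])
f=t.astype(float);d=f[...,2]-f[...,0]
m=((d<15)).astype(np.uint8)
m=cv2.medianBlur(m,3);l=cv2.connectedComponents(m)[1];mt=(l==l[98,251]).astype(float);print(mt.sum())
ms=barmask(s,(360,278))
p=(652.6,2.4,-.107);
a=fit(["top"],[mt],p);b=fit(["scene"],[ms],p);c=fit(["top","scene"],[mt,ms],p)
print(a,b,c)
for n,im,pp in(("top",t,c),("scene",s,c)):
    h=cv2.convexHull(proj(n,cyl(*pp[0],pp[1])).astype(np.float32))
    big=cv2.resize(im,None,fx=4,fy=4);cv2.polylines(big,[np.int32(h*4+1.5)],True,(0,0,255),1)
    u,v=np.int32(h[:,0].mean(0)*4);cv2.imwrite(f"pics/ov_{n}.png",big[max(v-180,0):v+180,u-180:u+180])
E
python3 -c "
import cv2;cv2.imwrite('pics/ov.png',cv2.hconcat([cv2.imread('pics/ov_top.png'),cv2.imread('pics/ov_scene.png')]))"
```

```text
top 11.0 [100 114 111]
scene 16.0 [140 151 156]
672.0
(array([652.6351025 ,   2.40557856]), np.float64(-0.10672557915581596), np.float64(923.9791464821221)) (array([652.68295011,   2.54236429]), np.float64(-0.10295820740109579), np.float64(137.9678123798539)) (array([652.51716499,   2.35375193]), np.float64(-0.1058909384645062), np.float64(1064.930426758939))
```

View pics/ov.png

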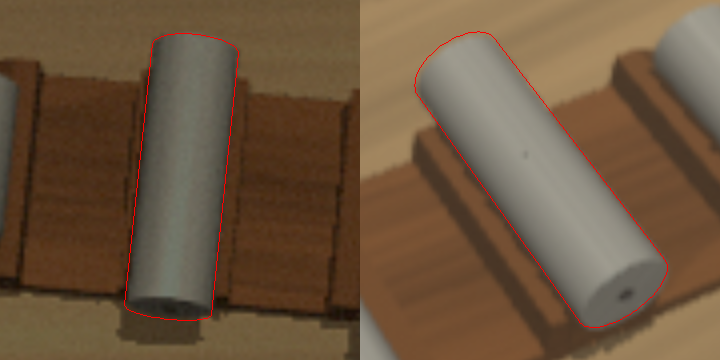

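The fit overlay matches in both cameras: the bar is at (652.6, 2.4) with its axis at -0.106 rad. Next I'll locate the stop and check IK for the planned poses.

```bash
cat >> h.py <<'E'
BAR=np.array([652.6,2.4]);BA=-0.106
GA=np.pi/2+0.0737;E=np.array([np.cos(GA),np.sin(GA)]);MID=np.array([442.8,-29.5])
def quat(phi):
    y=np.array([np.cos(phi),np.sin(phi),0]);z=np.array([0,0,-1.]);x=np.cross(y,z)
    q=R.from_matrix(np.c_[x,y,z]).as_quat();return [q[3],q[0],q[1],q[2]]
def g(s,z):return [*(MID+s*E),z]
E
python3 - <<'E'
from h import *
from plant import solve_ik
def z2(u,v):return (180+(u+.5)/4-.5,170+(v+.5)/4-.5)
def z3(u,v):return (190+(u+.5)/3.5-.5,160+(v+.5)/3.5-.5)
def loc(P):d=P[:2]-MID;return (d@E).round(1),(d@[E[1],-E[0]]).round(1)
print("stop top", [loc(back("top",z2(*q),67)) for q in[(118,80),(180,78),(191,242),(130,245)]])
print("stop scene",[loc(back("scene",z3(*q),67)) for q in[(381,56),(420,37),(459,124),(506,107)]])
print("tip",loc(back("top",z2(214,160),46)),loc(back("scene",z3(404,122),46)))
for off in(-1,1):
    print("rack",off,solve_ik([*BAR,34.5],quat(BA+off*np.pi/2)))
    print("groove",off,solve_ik(g(-37,34.5),quat(GA+off*np.pi/2)),solve_ik(g(-130,36),quat(GA+off*np.pi/2)))
E
```

```text
stop top [(np.float64(105.8), np.float64(38.7)), (np.float64(76.7), np.float64(37.3)), (np.float64(77.2), np.float64(-39.7)), (np.float64(105.6), np.float64(-38.8))]
stop scene [(np.float64(74.7), np.float64(-35.9)), (np.float64(103.7), np.float64(-36.8)), (np.float64(74.9), np.float64(34.2)), (np.float64(105.2), np.float64(38.1))]
tip (np.float64(65.2), np.float64(-0.7)) (np.float64(66.3), np.float64(-1.8))
rack -1 [-5.24348402e-02  6.97423564e-01  1.34885545e+00 -4.44089210e-16
  1.09531364e+00  1.62436149e+00]
groove -1 [-2.29290473e-01  3.17675075e-01  1.95144613e+00 -4.44089210e-16
  8.72471445e-01 -3.02990473e-01] [-4.14678217e-01  3.69069722e-01  1.87249912e+00 -4.44089210e-16
  9.00023808e-01 -4.88378217e-01]
rack 1 [-5.24348402e-02  6.97423564e-01  1.34885545e+00 -4.44089210e-16
  1.09531364e+00 -1.51723117e+00]
groove 1 None None
```

```bash
python3 - <<'E'
from h import *
from plant import r,status,set_gripper
Q=quat(BA+np.pi/2)
r.reach([*BAR,230],Q)
r.move_straight([*BAR,75],v=150)
r.move_straight([*BAR,34.5],v=50,force_limit=8) and print("contact!")
s=status.get_state();print(s["time"],s["eef_pos"],s["force"])
set_gripper(30,25);s=status.get_state();print(s["time"],s["grip_width"],s["force"],s["eef_pos"])
cv2.imwrite("pics/s1.png",cams.grab_frame("scene")[:,:,::-1])
E
```

```text
4.8667 [652.81236555   2.38709804  34.87157253] [-0.04883357  0.10725719  0.06950602]
5.725 40.96230910481203 [ 0.12479642 -2.74726843  1.48480346] [652.5483036    2.09510312  34.53009307]
```

View pics/s1.png

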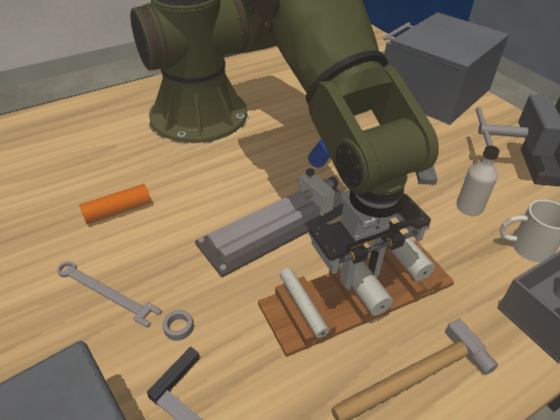

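The picture shows the fingers around the middle (thick) bar at about (370,285). The grip width of 41 mm agrees with a 42 mm bar. Now lift and carry.

```bash
python3 - <<'E'
from h import *
from plant import r,status,set_gripper
r.move_straight([*BAR,150],v=80)
s=status.get_state();print(s["time"],s["grip_width"],s["force"])
Q=quat(GA-np.pi/2)
r.reach(g(-38,150),Q)
s=status.get_state();print(s["time"],s["grip_width"],s["force"],s["eef_pos"])
r.move_straight(g(-38,55),v=80)
cv2.imwrite("pics/s2.png",cams.grab_frame("scene")[:,:,::-1])
cv2.imwrite("pics/t2.png",cams.grab_frame("top")[:,:,::-1])
s=status.get_state();print(s["time"],s["grip_width"],s["force"],s["eef_pos"])
E
python3 -c "
import cv2;a=cv2.imread('pics/s2.png')[130:300,160:400];cv2.imwrite('pics/s2z.png',cv2.resize(a,None,fx=3.3,fy=3.3))"
```

```text
7.3667 41.35641067564839 [ 0.42712116  0.23530239 -4.07189818]
8.4833 41.47316646546631 [ 5.12297143e-02  4.69048676e-03 -4.94727537e+00] [446.21359618 -67.40696908 150.25770512]
9.9167 41.650904252555684 [ 0.23196225  0.15549505 -4.20299209] [445.8263907  -67.43341307  55.38535573]
```

View pics/s2z.png

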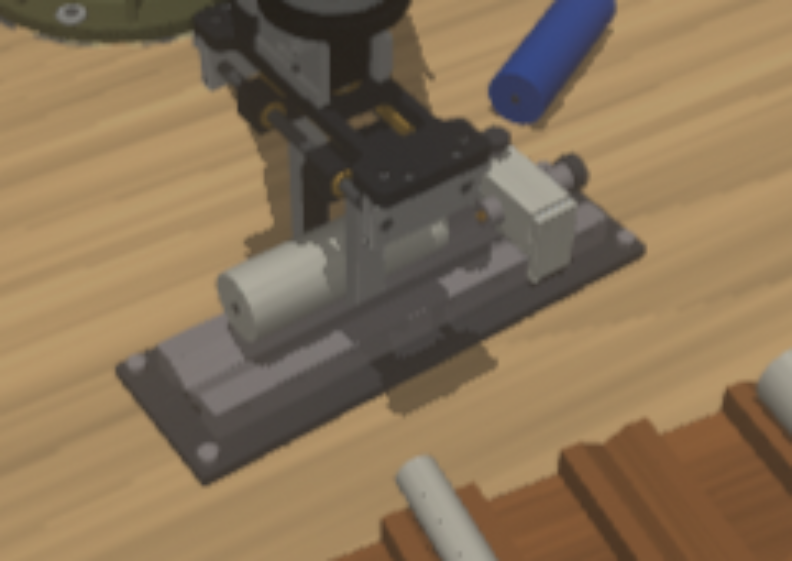

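View pics/t2.png

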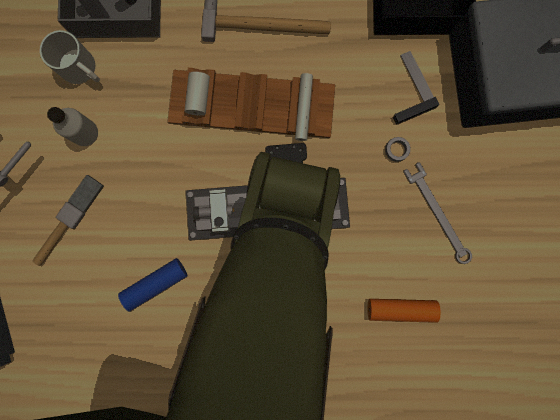

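The bar hangs level over the groove, in line with it, about 35 mm short of the tip (crop (485,215)). The short and thin bars are still in the rack. Lowering.

```bash
python3 - <<'E'
from h import *
from plant import r,status,set_gripper
r.move_straight(g(-38,39),v=40)
hit=r.move_straight(g(-38,32.5),v=8,force_limit=3.5)
s=status.get_state();print(hit,s["time"],s["grip_width"],s["force"],s["eef_pos"])
set_gripper(50,3)
s=status.get_state();print(s["time"],s["grip_width"],s["force"],s["eef_pos"])
set_gripper(70)
r.wait(.2)
cv2.imwrite("pics/s3.png",cams.grab_frame("scene")[:,:,::-1])
s=status.get_state();print(s["time"],s["grip_width"],s["force"],s["eef_pos"])
E
python3 -c "
import cv2;a=cv2.imread('pics/s3.png')[130:300,160:400];cv2.imwrite('pics/s3z.png',cv2.resize(a,None,fx=3.3,fy=3.3))"
```

```text
True 11.05 41.403050482230675 [ 0.12188347 -0.19813644  4.57629427] [445.6675949  -67.38373351  34.52433053]
11.4333 50.26843805956657 [-0.01049292 -0.63842777  0.03502601] [444.8719133  -67.21473057  33.82660775]
12.2083 69.99807976289183 [-0.25499187 -0.51675038 -0.04718741] [444.90179434 -67.2478689   33.86007994]
```

View pics/s3z.png

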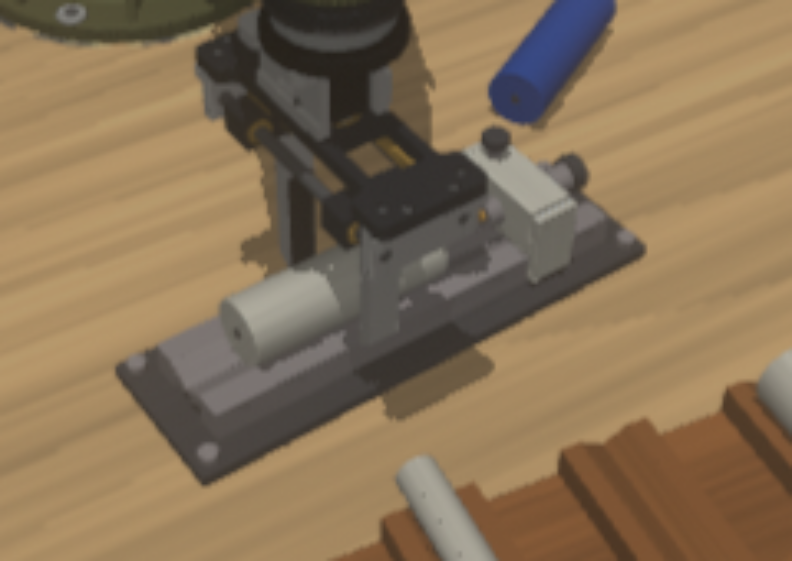

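The bar sits in the groove and the fingers are open. Next I'll lift clear, go behind the bar's free end, close the fingers and measure.

```bash
python3 - <<'E'
from h import *
from plant import r,status,set_gripper
p=status.get_state()["eef_pos"]
r.move_straight([p[0],p[1],130],v=120)
set_gripper(0,10)
r.reach(g(-150,130),quat(GA-np.pi/2))
cv2.imwrite("pics/s4.png",cams.grab_frame("scene")[:,:,::-1]);cv2.imwrite("pics/t4.png",cams.grab_frame("top")[:,:,::-1])
s=status.get_state();print(s["time"],s["grip_width"],s["force"],s["eef_pos"])
E
python3 -c "
import cv2;a=cv2.imread('pics/s4.png')[130:300,160:400];b=cv2.imread('pics/t4.png')[160:260,160:400];cv2.imwrite('pics/s4z.png',cv2.resize(cv2.vconcat([a,b]),None,fx=2.2,fy=2.2))"
```

```text
14.9 0.42869719192480654 [ 0.66513821 -0.05685686  0.27884721] [ 453.81045217 -178.36262845  129.95302139]
```

View pics/s4z.png

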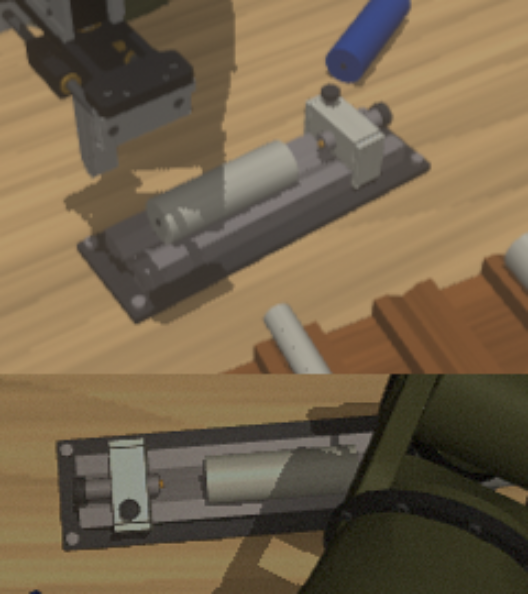

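```bash
cat >> h.py <<'E'
E3=np.array([*E,0])
def fa(r,status,n=4):
    f=[]
    for _ in range(n): f.append(status.get_state()["force"]);r.wait(.02)
    return np.mean(f,0)
E
python3 - <<'E'
from h import *
from plant import r,status
r.move_straight(g(-132,130),v=100);r.move_straight(g(-132,37),v=80,force_limit=8)
r.wait(.2);b=fa(r,status);print("base",b,-b@E3,status.get_state()["eef_pos"])
np.save("base.npy",b)
print(r.move_straight(g(-116,37),v=25,force_limit=6))
for s in np.arange(-113,-85.9,3):
    h=r.move_straight(g(s,37),v=10,force_limit=6);f=fa(r,status,2)-b
    st=status.get_state();print(s,h,round(st["time"],2),"push",(-f@E3).round(2),"s",((st["eef_pos"][:2]-MID)@E).round(2),f.round(1))
    if h:break
E
```

```text
base [-0.04833592  0.39566418  0.35291354] -0.3981492386718839 [ 452.63013119 -161.21303804   37.22828493]
False
-113.0 False 18.08 push 2.61 s -113.06 [ 0.2 -2.6 -0.7]
-110.0 False 18.57 push 0.98 s -109.85 [-0.7 -1.   0.1]
-107.0 False 19.05 push 2.05 s -106.85 [-0.9 -2.1  0.1]
-104.0 False 19.53 push 1.86 s -103.85 [-0.8 -1.9 -0.3]
-101.0 False 20.02 push 1.91 s -100.85 [-0.6 -2.  -0.9]
-98.0 False 20.5 push 1.63 s -97.85 [-0.5 -1.7 -0.6]
-95.0 False 20.98 push 1.61 s -94.82 [-0.4 -1.6 -0.7]
-92.0 False 21.47 push 1.19 s -91.84 [-0.3 -1.2 -0.3]
-89.0 False 21.95 push 1.41 s -88.85 [-0.2 -1.4 -0.7]
-86.0 False 22.43 push 1.02 s -85.84 [-0.3 -1.  -1.3]
```

```bash
python3 - <<'E'
from h import *
from plant import r,status
b=np.load("base.npy")
for s in np.arange(-84,-77.9,2):
    h=r.move_straight(g(s,37),v=8,force_limit=5);f=fa(r,status,2)-b
    st=status.get_state();print(s,h,round(st["time"],2),"push",(-f@E3).round(2),"s",((st["eef_pos"][:2]-MID)@E).round(2),f.round(1))
    if h:break
cv2.imwrite("pics/s5.png",cams.grab_frame("scene")[:,:,::-1]);cv2.imwrite("pics/t5.png",cams.grab_frame("top")[:,:,::-1])
E
python3 -c "
import cv2;a=cv2.imread('pics/s5.png')[150:270,200:380];b=cv2.imread('pics/t5.png')[160:260,180:360];cv2.imwrite('pics/s5z.png',cv2.resize(cv2.vconcat([a,b]),None,fx=2.7,fy=2.7))"
```

```text
-84.0 False 22.87 push 1.59 s -83.9 [ 0.2 -1.6 -0.6]
-82.0 False 23.3 push 2.37 s -81.89 [-0.8 -2.4 -0.6]
-80.0 False 23.73 push 1.66 s -79.89 [-0.3 -1.7 -1. ]
-78.0 False 24.17 push 2.61 s -77.89 [ 0.2 -2.6 -0.8]
```

View pics/s5z.png

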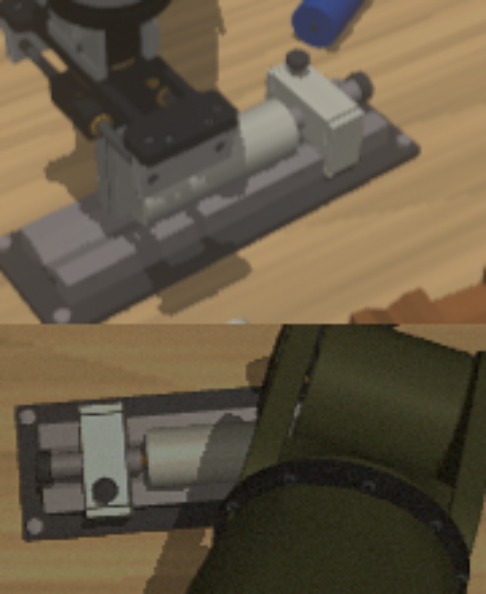

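The top crop shows the bar's end right at the orange tip, around (145,460). Switching to very small steps.

```bash
python3 - <<'E'
from h import *
from plant import r,status
b=np.load("base.npy");s=-78.
while s<-66:
    s+=.3
    h=r.move_straight(g(s,37),v=3,force_limit=3);f=fa(r,status,3)-b;p=-f@E3
    st=status.get_state();print(round(s,2),h,round(st["time"],2),"push",p.round(2),"s",((st["eef_pos"][:2]-MID)@E).round(2),f.round(1))
    if p>5.5 or st["time"]>50:break
E
```

```text
-77.7 False 24.57 push 2.94 s -77.76 [-0.7 -3.  -1.1]
-77.4 False 24.87 push 3.32 s -77.42 [-0.7 -3.4 -0.9]
-77.1 False 25.17 push 3.36 s -77.1 [-0.3 -3.4 -0.8]
-76.8 False 25.47 push 3.44 s -76.78 [ 0.1 -3.4 -0.4]
-76.5 False 25.77 push 2.87 s -76.48 [-0.1 -2.9 -0.6]
-76.2 False 26.07 push 3.35 s -76.18 [-0.1 -3.4 -0.5]
-75.9 False 26.37 push 2.93 s -75.87 [-0.3 -3.  -1. ]
-75.6 False 26.67 push 3.07 s -75.61 [-0.5 -3.1 -1.2]
-75.3 False 26.97 push 3.75 s -75.29 [-0.6 -3.8 -0.9]
-75.0 False 27.27 push 4.08 s -74.98 [-0.4 -4.1 -1. ]
-74.7 False 27.57 push 3.42 s -74.69 [-0.2 -3.4 -1.1]
-74.4 False 27.87 push 3.65 s -74.37 [-0.3 -3.7 -1.1]
-74.1 False 28.17 push 3.62 s -74.08 [-0.4 -3.7 -0.8]
-73.8 False 28.47 push 4.39 s -73.78 [-0.2 -4.4 -1. ]
-73.5 False 28.77 push 4.09 s -73.47 [ 0.  -4.1 -1.1]
-73.2 False 29.07 push 4.03 s -73.21 [-0.3 -4.1 -0.5]
-72.9 False 29.37 push 3.81 s -72.88 [-0.2 -3.8 -0.7]
-72.6 False 29.67 push 4.69 s -72.65 [ 0.2 -4.7 -1.1]
-72.3 False 29.97 push 7.81 s -72.61 [ 0.2 -7.8 -1.3]
```

```bash
python3 - <<'E'
from h import *
from plant import r,status
b=np.load("base.npy")
f=fa(r,status,10)-b;p=-f@E3;print("hold",p)
if p<9:
    r.move_straight(g(-72.2,37),v=2,force_limit=3)
    for _ in range(3): f=fa(r,status,6)-b;print("hold2",-f@E3)
# back off slowly
for s in(-72.5,-72.8,-73.2,-74,-76):
    r.move_straight(g(s,37),v=3);f=fa(r,status,3)-b;print(s,(-f@E3).round(2))
r.move_straight(g(-125,37),v=60)
r.wait(.2);print("free",-(fa(r,status)-b)@E3)
r.move_straight(g(-150,150),v=120)
r.reach([330,-330,250],quat(GA-np.pi/2))
cv2.imwrite("pics/s6.png",cams.grab_frame("scene")[:,:,::-1]);cv2.imwrite("pics/t6.png",cams.grab_frame("top")[:,:,::-1])
print(status.get_state()["time"])
E
python3 -c "
import cv2;a=cv2.imread('pics/s6.png')[150:270,200:380];b=cv2.imread('pics/t6.png')[160:260,180:360];cv2.imwrite('pics/s6z.png',cv2.resize(cv2.vconcat([a,b]),None,fx=2.7,fy=2.7))"
```

```text
hold 7.44093947690277
hold2 8.60316388465716
hold2 8.292725036212975
hold2 8.456526017823759
-72.5 6.6
-72.8 2.62
-73.2 0.07
-74 0.17
-76 0.09
free 0.10740792011291031
36.2833
```

View pics/s6z.png

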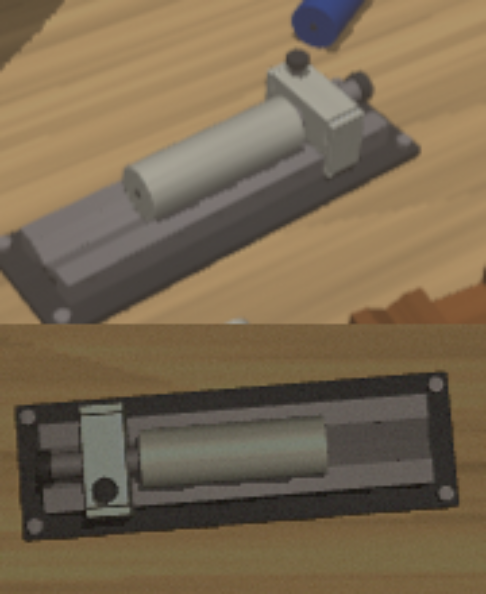

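View pics/s6.png

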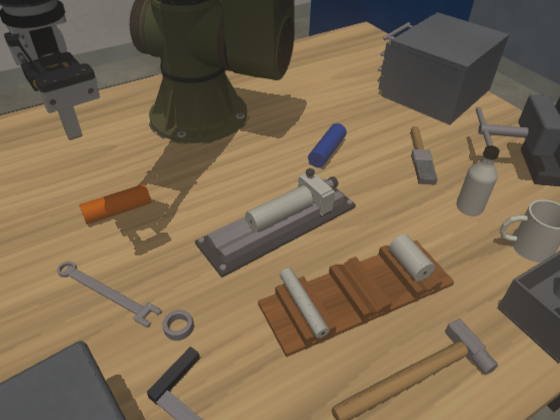

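```bash
python3 - <<'E'
from h import *
t=cv2.imread("pics/t6.png");s=cv2.imread("pics/s6.png")
# edge-based-free check: project seated bar and refine on local manual contour; back-project bar ends from top crop
k=lambda u,v:(180+(u+.5)/2.7-.5,160+(v-324+.5)/2.7-.5)
for q in[(138,458),(327,445)]:
    P=back("top",k(*q),62)[:2]-MID;print("end s,lat",(P@E).round(1),(P@[E[1],-E[0]]).round(1))
from plant import order,status
print(status.get_state()["dq"].round(4));order.finish_job()
E
```

```text
end s,lat 68.4 -1.1
end s,lat -63.3 -2.6
[ 0.0015 -0.0004 -0.0052 -0.0011  0.0022 -0.0032]
the job is handed in; nothing more can be done
```

The thick long bar is in the V-groove with the stop's tip still pressed in, as far as I can tell, and the job was handed in after about 36 s of the 64 s allowed. The hand-in gives no verdict, so this rests on my own checks.

**What I did:** I took the 42 × 130 mm bar from the middle trough and laid it in the groove about 3 cm short of the tip. After letting go, I pushed its free end with closed fingers, using 0.3 mm steps near the stop.

**Pressing on the screw:** The sideways push was about 1–2.6 N from drag alone and 3–4.7 N with the tip being pressed in. It then rose to about 8.5 N when the bar met the solid screw, and I held that for about 0.4 s. Allowing for drag, I estimate 5–7 N on the stop, above the 3 N needed and well below 15 N.

**Leaving it there:** When I backed off, the push fell to zero within 0.6 mm, so the bar stayed on the screw and did not follow the fingers back.

**Last pictures:**
- **Bar position:** its centre is about 88 mm from the stop's origin, inside the 113 mm limit.
- **Alignment:** the bar looks straight and seated. My rough pixel picks put it 1–3 mm off the groove line, which is within what I would expect from picking by eye plus 2 mm of calibration error; I did not refit it.
- **Surroundings:** the short and thin bars are still in the rack, the look-alikes are untouched, and the arm is clear.

**One disagreement:** the stop block measured about 72–77 mm wide in the pictures, against the 64 mm given. Its length along the groove agreed, and the width did not affect the job.

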